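# Hang the sieve basket on the drip stand

## Task

The sieve basket is to drain over the drip pan: first swing the stand's hook arm out to its stop, so that the hook is over the pan, then take the basket by its grip, bring the bail sideways over the hook's tip and lower it gently into the throat of the hook, so that it hangs there free, upright and still. Keep the basket upright on the way, leave the arm at its stop, and do not disturb the other things on the bench.

Things in the scene. Friction and masses are not known exactly. Their poses are not given: they have to be found in the camera images.
- stand: Drip stand, fixed to the bench: grey foot plate 215 x 104 x 8 mm, steel post 14 mm thick and 200 mm tall, shallow steel drip pan (88 mm across, rim 20 mm above the bench) on the foot. Origin on the bench, on the post's axis; z up; the pan's centre is at x = -120 mm, y = 0 in this frame (plate from x = -175 to +40 mm).
- hook_arm (a joint): Angle (rad) of the steel hook arm about the post: 0 = parked, pointing along the stand's -y; grows, clockwise from above, to 1.571 at its stop, pointing along the stand's -x, over the pan. At angle q it points along (-sin q, -cos q, 0) of the stand. Friction: it stays where it is left; about 1.5 N at 80 mm from the post moves it.
- rod_mid (a point): Point on the centre line of the hook arm's straight part, 75 mm from the post's axis and 179 mm above the bench. The arm is a round rod 8 mm thick, level from the hub (24 mm across, its top 190 mm above the bench) out to 90 mm from the post's axis; then it dips to the hook. The point's -x points outward along the arm, z up.
- hook_seat (a point): Topmost point of the 8 mm rod in the bottom of the hook's throat, 120 mm from the post's axis, 165 mm above the bench; -x points outward along the arm, z up. The throat's bottom is 12 mm long along the arm; inward the rod rises to the arm, outward to the free tip, so the bail can come on only sideways, over the tip, towards the post.
- hook_tip (a point): Topmost point of the hook's free, upturned outer end: 143 mm from the post's axis, 185 mm above the bench, 20 mm higher than hook_seat.
- basket: Loose steel sieve basket, about 0.25 kg: round bowl 76 mm across the rim, 47 mm tall; fixed upright bail of 6 mm rod in its y-z plane, opening 66 mm wide (y), from the rim to a peaked top; thin neck (8 mm) above; on it a black grip block 12 mm thick (x), 40 mm wide (y), from 147 to 181 mm above the underside. Origin at the centre of the underside, z up.
- bail_top (a point): The place that rests on the hook: under the peak of the basket's bail, 113 mm above its underside, on its axis. It coincides with hook_seat when the basket hangs properly (the hook's rod passes through the bail along the basket's x, either way round).
- microscope: Microscope, fixed on the bench, an obstacle: 350 mm tall, 166 mm wide. Origin on the bench, z up; it reaches from x = -135 to +136 mm and y = -83 to +84 mm of its frame; its eyepieces overhang at the -x end, 290 to 350 mm above the bench. Keep the gripper and wrist in front (-x) of it.
- objective_can: Bystander: a black can with a grey ribbed lid, 37 mm across, 52 mm tall; origin at the centre of its underside.
- dropper_1: Bystander: a dropper bottle with a black bulb, 33 mm across, 106 mm tall; origin at the centre of its underside.
- oil_bottle: Bystander: a small bottle with a red cap, 26 mm across, 50 mm tall; origin at the centre of its underside.
- tape_roll: Bystander: a roll of tan tape lying flat, 98 mm across, 25 mm tall; origin at the centre of its underside.
- vial_1: Bystander: a sample vial with a green cap, 24 mm across, 50 mm tall; origin at the centre of its underside.
There are look-alikes about, which are no part of the job. Several things have the shape of the basket; the one meant has the colours described above.

How it is judged (in metres and radians):
On the way, in this order (a step that is already met when the one before it is completed fails the run):
1. the hook arm is swung out to its stop, over the pan (value of joint hook_arm above 1.45 rad), for 0.2 s.
2. the basket hangs in the throat of the hook (horizontal distance between bail_top and hook_seat below 0.015 m and z of bail_top in the frame of hook_seat between -0.005 and 0.007 m and angle between basket's own z axis and vertical below 0.2 rad and contact force between basket and stand above 1 N and value of joint hook_arm above 1.45 rad), for 0.2 s.
At the end, for the whole second after the job is handed in: The arm stands within 0.12 rad of its stop; the basket hangs on the hook with bail_top within 15 mm of hook_seat seen from above and from 5 mm below to 7 mm above it in height, bearing on the stand with over 1 N, upright to 0.2 rad and at rest (under 0.04 m/s and 0.5 rad/s) (all of step 2 and linear speed of basket below 0.04 m/s and angular speed of basket below 0.5 rad/s); the robot touches nothing.
It fails at once if the basket is knocked against the stand or dropped on the hook (over 30 N) (contact force between basket and stand above 30 N).
It fails at once if the basket is tipped over (more than 0.7 rad) (angle between basket's own z axis and vertical above 0.7 rad).
It fails at once if one of the five loose bystanders is displaced by more than 30 mm (distance of any of objective_can, dropper_1, oil_bottle, tape_roll, vial_1 from where it was at the start of the episode above 0.03 m).
It also fails if it takes over 64 s, if anything falls off the work surface, if the arm or the gripper's body presses on something with over 40 N, if the wrist force passes 120 N, or if a joint passes its speed limit or range.

## Robot

A 6-joint arm with a two-finger parallel gripper is mounted at the origin on a cart in front of the work surface, level with it; the furniture and walls round the work are solid. World frame = base frame: x ahead of the robot, y to its left, z up, the work surface at z = 0. Lengths are in m, angles in degrees, forces in N, time in s.
With the tool pointing down it reaches from about 0.35 to 1 m from the base axis. Payload 7.1 kg.
Tool frame: the origin (TCP) lies at the very end of the fingers, on their centre line; the grasp point (between the pads) lies 19 mm behind it; z points along the fingers, y is the line along which they close (so a half turn about z gives the same grasp; the last joint's range is limited). The gripper opens to 85 mm and grips with 20 to 120 N. Pads are 22 mm wide; open, the fingers measure 114 mm over their backs; the gripper's body (76 mm by 85 mm) begins 54 mm behind the grasp point. The pads swing forward as they close: fully open they stand 13 mm farther back than shut.
Start: joints at [-77.865, 24.242, 93.386, -0, 62.372, -1.089], TCP at [0.143, -0.608, 0.231] pointing down, gripper open.
Joint ranges: [-172.04, 172.04], [-51.8, 120.97], [4.93, 147.93], [-75.15, 255.16], [6.16, 154.13], [-145.62, 145.62]. Speed limits (degrees/s): [136.94, 136.94, 172.46, 180, 180, 180].

## Interface

Orientations are given as a 3x3 rotation matrix whose columns are the frame's x, y, z axes.
In Python, from station import readout, optics, r gives the robot as it stands. The module is installed in compiled form; this text tells all that it offers.
- The arm moves only by the tool carry_out, never from a script. Its argument "commands" is a list of rows, each an object with "travel": the shift along the world's x, y, z in units of 30 mm (1.0 is 30 mm), a list of three; "yaw": the turn about the world's z in units of 5 degrees (1.0 is 5 degrees); "gripper": the gripper's target within -1 to 1 (fully open at 1, half-way at 0, shut at -1). A call has 1 to 10 rows; each row is the pose to reach, as a shift and turn from the pose commanded when the call began; what a row does not reach only later rows make up. A row lasts 1/12 s, in which the tool goes at most 41.7 mm and 7.16 degrees, less where a joint would pass 70% of its speed; a pose out of reach is approached as far as the arm can. A call with a gripper value outside its range is refused whole. The fingers move at their own pace and stop on an object; the grip force is fixed at half the most. Time passes only in rows, so rows that repeat a pose let the fingers close. It gives the time, the measured TCP pose, the force, the opening and the grip force at its end, in the units of the state.
- readout.get_state(): the state, without advancing time (a new reading comes with each control period).
- optics.camera(name): name is "scene" or "side" or "wrist"; returns the picture (420x560x3 uint8, red, green, blue); there is no depth.
- optics.camera_model(name): a dict with "camera_matrix" (3x3 intrinsics, pixels), "R" (3x3) and "t" (3): a world point X has camera coordinates R X + t. Camera axes: x right, y down, z forward; pixel columns grow to the right and rows downward; lengths in m; the calibration is good to about 2 mm. The wrist camera is an equidistant fisheye: a pixel r from the principal point sees the ray r / f radians off the axis. A picture is of the moment at which its call begins: read the wrist's pose just before it. camera_model takes no time and is no camera call; for the wrist camera it gives the pose at the moment of the call.
- r.close_job(): hands the job in; it is judged then, once.
The state is a dict: "time_s": time; "qpos": joint angles; "qd": joint speeds; "effort": joint torques, N m; "eef_pos": TCP position; "tcp_rot": TCP orientation; "contact_force": force on the tool from outside, world axes, zero at the start; "ft_torque": the same for the moment, N m; "gripper_width": finger opening in m; "grasp_force": force on a finger pad.
Only numpy, scipy, OpenCV 4.12 (cv2) and the standard library are available. Lean on these libraries where they do the work, as an engineer would, in place of code of your own. Each camera call takes 0.05 s, during which the arm holds its last target. There are 200 camera calls.

## Working session

There is one attempt and no reset: what is moved stays moved. The work goes in short steps, Python scripts to look and compute and a tool call to move; the robot and the scene stay as the last step left them, time stands still between calls to the robot, and variables do not carry over. Pictures are saved under pics/ and viewed, at most 10 in all, crops included, and the job is handed in when it is done.

Besides the shell and the picture viewer there is one more tool, called in YAML: its name, and indented under it one key for each argument. carry_out: Moves the arm, as the interface text tells. Its arguments: {"type":"object","properties":{"commands":{"type":"array","items":{"type":"object","properties":{"travel":{"type":"array","items":{"type":"number"}},"yaw":{"type":"number"},"gripper":{"type":"number"}}}}},"required":["commands"]}

```bash
mkdir -p pics; cat > h.py <<'E'
import numpy as np, cv2
from station import readout, optics, r
def snap(n,f):
    m=optics.camera_model(n); im=optics.camera(n); cv2.imwrite('pics/'+f,im[:,:,::-1]); return im,m
def ray(m,u,v,fish=False):
    K=m['camera_matrix'];R=np.array(m['R']);t=np.array(m['t'])
    a=np.array([(u-K[0][2])/K[0][0],(v-K[1][2])/K[1][1]])
    if fish:
        th=np.hypot(*a); d=np.array([*(a/max(th,1e-9)*np.sin(th)),np.cos(th)])
    else: d=np.array([*a,1])
    d=R.T@d; return -R.T@t,d/np.linalg.norm(d)
def onz(m,u,v,z,fish=False):
    c,d=ray(m,u,v,fish); return c+d*(z-c[2])/d[2]
def tri(*rs):
    A=0;b=0
    for c,d in rs:
        P=np.eye(3)-np.outer(d,d);A=A+P;b=b+P@c
    X=np.linalg.solve(A,b); return X,[np.linalg.norm(np.cross(X-c,d)) for c,d in rs]
def proj(m,X):
    p=np.array(m['R'])@X+np.array(m['t']); K=np.array(m['camera_matrix']); q=K@p; return q[:2]/q[2]
E
python3 - <<'E'
from h import *
a,m=snap('scene','a.png'); b,n=snap('side','b.png')
for k in (m,n): print(k['camera_matrix'], -np.array(k['R']).T@k['t'], np.array(k['R'])[2])
E
```

```text
[[501.6427387    0.         276.86099765]
 [  0.         501.6427387  211.6341505 ]
 [  0.           0.           1.        ]] [-0.21457596  1.12391588  0.83076043] [ 0.55129272 -0.68133516 -0.48151712]
[[381.67364219   0.         278.50252597]
 [  0.         381.67364219 209.19414498]
 [  0.           0.           1.        ]] [ 0.53083821 -0.91987767  0.55639313] [ 0.06304766  0.92909258 -0.36443377]
```

View pics/a.png

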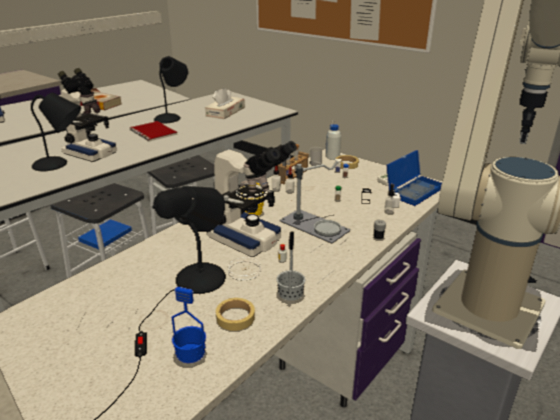

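View pics/b.png

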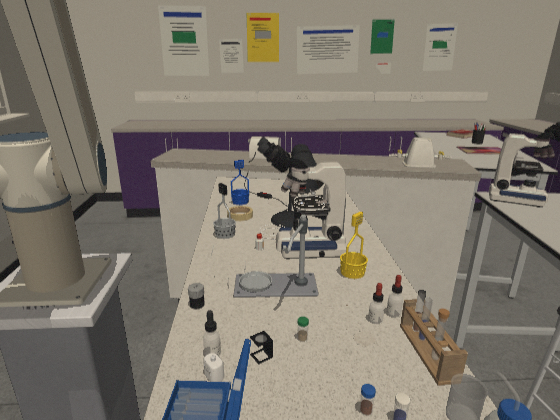

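The scene view shows the steel basket at about (291,288), with its black grip at (291,242), the stand's pan at (327,229) and the post at (298,205). In the side view the basket is at (224,230), its grip at (223,188), the pan at (255,281), and the post at about (303,250), with the arm pointing towards the camera. I'll crop in on both.

```bash
python3 - <<'E'
from h import *
a=cv2.imread('pics/a.png');b=cv2.imread('pics/b.png')
A=cv2.resize(a[155:305,260:360],None,fx=4,fy=4,interpolation=2)
B=cv2.resize(b[170:320,195:325],None,fx=3,fy=4,interpolation=2)
cv2.imwrite('pics/c.png',np.hstack([A,B]))
E
```

```text
(no output)
```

View pics/c.png

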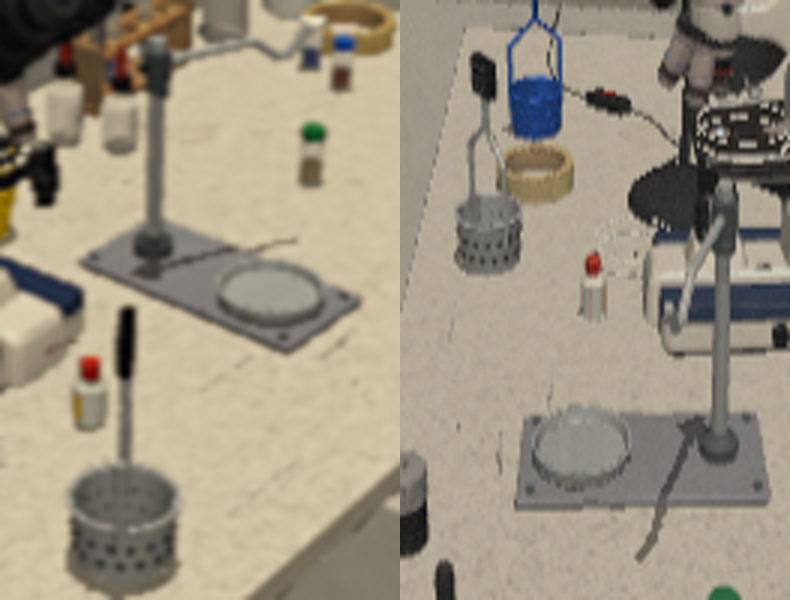

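The crops give, in original pixels (scene / side): post top (299.2,164.5) / (303.7,216), pan rim centre (328,227.5) / (255.7,281.5), grip centre (291.2,240.5) / (223,189), and hook tip (338.5,161) / (285,248).

```bash
python3 - <<'E'
from h import *
m=optics.camera_model('scene');n=optics.camera_model('side')
S=lambda x,y:ray(m,260+x/4,155+y/4)
D=lambda x,y:ray(n,195+(x-400)/3,170+y/4)
for k,p,q in [('posttop',(157,38),(726,186)),('pan',(272,290),(582,446)),('grip',(125,342),(484,76)),('rim',(123,495),(489,210)),('tip',(312,28),(668,312)),('hubfoot',(153,245),(719,445)),('rodmid',(225,50),(703,255)),('oil',(90,360),(593,257)),('elbow',(278,55),(672,320))]:
    X,e=tri(S(*p),D(*q)); print(k,X.round(4),np.round(e,4))
for k,c in [('S',[(80,262),(165,222),(360,300),(290,350)]),('D',[(525,412),(757,412),(770,500),(515,503)])]:
    for p in c:
        cc,d=(S if k=='S' else D)(*p); print(k,p,(cc+d*(.008-cc[2])/d[2]).round(3))
E
```

```text
posttop [ 0.6511 -0.0581  0.1974] [0.0006 0.0006]
pan [ 0.5295 -0.0541  0.0133] [0.0014 0.0014]
grip [0.4292 0.2722 0.1626] [0.0009 0.0009]
rim [0.4293 0.2715 0.044 ] [0.0008 0.0008]
tip [ 0.5916 -0.1903  0.1791] [0.0022 0.0022]
hubfoot [ 0.65   -0.0565  0.0112] [0.0014 0.0014]
rodmid [ 0.6253 -0.114   0.1763] [0.0022 0.0022]
oil [0.5439 0.1621 0.0485] [0.0011 0.0011]
elbow [ 0.6002 -0.1595  0.1605] [0.0014 0.0014]
S (80, 262) [0.681 0.    0.008]
S (165, 222) [ 0.668 -0.099  0.008]
S (360, 300) [ 0.469 -0.092  0.008]
S (290, 350) [0.471 0.005 0.008]
D (525, 412) [0.479 0.002 0.008]
D (757, 412) [ 0.692 -0.01   0.008]
D (770, 500) [ 0.687 -0.116  0.008]
D (515, 503) [ 0.474 -0.107  0.008]
```

Post is at about (0.651,-0.057), stand yaw about -2.3°, arm at about 22°. The basket is at (0.429,0.272) with its bail plane along about -53°. These agree with the given heights and lengths, so I'll go behind the arm.

carry_out:
  commands:
    - {"travel": [16.9, 15.5, 0], "yaw": 0, "gripper": -1}
    - {"travel": [16.9, 15.5, 0], "yaw": 0, "gripper": -1}
    - {"travel": [16.9, 15.5, 0], "yaw": 0, "gripper": -1}
    - {"travel": [16.9, 15.5, 0], "yaw": 0, "gripper": -1}
    - {"travel": [16.9, 15.5, 0], "yaw": 0, "gripper": -1}
    - {"travel": [16.9, 15.5, 0], "yaw": 0, "gripper": -1}
    - {"travel": [16.9, 15.5, 0], "yaw": 0, "gripper": -1}
    - {"travel": [16.9, 15.5, 0], "yaw": 0, "gripper": -1}
    - {"travel": [16.9, 15.5, 0], "yaw": 0, "gripper": -1}
    - {"travel": [16.9, 15.5, 0], "yaw": 0, "gripper": -1}

```text
time_s: 0.93
eef_pos: [0.4511, -0.325, 0.2312]
tcp_rot: [[0.974, 0.229, -0.0], [0.229, -0.974, 0.0], [-0.0, -0.0, -1.0]]
contact_force: [-0.0, -0.4, -0.3]
gripper_width: 0.0
grasp_force: 0.0
```

```bash
python3 - <<'E'
from h import *
s=readout.get_state();print(s['time_s'],s['eef_pos'],np.round(s['tcp_rot'],3),np.round(s['qpos'],1),s['contact_force'])
m=optics.camera_model('scene');n=optics.camera_model('side')
print(tri(ray(m,293,148),ray(n,262,145)))
E
```

```text
0.9333 [ 0.45108452 -0.32499039  0.23116312] [[ 0.974  0.229 -0.   ]
 [ 0.229 -0.974  0.   ]
 [-0.    -0.    -1.   ]] [-37.   18.5 102.2  -0.   59.3  39.8] [-0.00930524 -0.44484135 -0.32179762]
(array([0.55098013, 0.11417055, 0.33536816]), [np.float64(0.00575621517205744), np.float64(0.005756215172057511)])
```

carry_out:
  commands:
    - {"travel": [6.7, 6.0, 0], "yaw": 0, "gripper": -1}
    - {"travel": [6.7, 6.0, 0], "yaw": 0, "gripper": -1}
    - {"travel": [6.7, 6.0, 0], "yaw": 0, "gripper": -1}
    - {"travel": [6.7, 6.0, 0], "yaw": 0, "gripper": -1}
    - {"travel": [6.7, 6.0, 0], "yaw": 0, "gripper": -1}
    - {"travel": [6.7, 6.0, 0], "yaw": 0, "gripper": -1}
    - {"travel": [6.7, 6.0, 0], "yaw": 0, "gripper": -1}
    - {"travel": [6.7, 6.0, 0], "yaw": 0, "gripper": -1}
    - {"travel": [6.7, 6.0, 0], "yaw": 0, "gripper": -1}

```text
time_s: 1.68
eef_pos: [0.6511, -0.1457, 0.2304]
tcp_rot: [[0.973, 0.231, -0.001], [0.231, -0.973, 0.0], [-0.001, -0.0, -1.0]]
contact_force: [-0.3, -0.7, -0.2]
gripper_width: -0.0003
grasp_force: 0.0
```

```bash
python3 - <<'E'
from h import *
b,n=snap('side','d0.png'); w,k=snap('wrist','w0.png')
B=cv2.resize(b[150:310,200:340],None,fx=3,fy=3)[:,:,::-1]
W=w[:,:,::-1]; W=cv2.resize(W,(640,480))[:, 110:490]
cv2.imwrite('pics/d.png',np.hstack([B,W]))
s=readout.get_state();print(s['eef_pos'])
E
```

```text
[ 0.65002115 -0.14727739  0.23079471]
```

View pics/d.png

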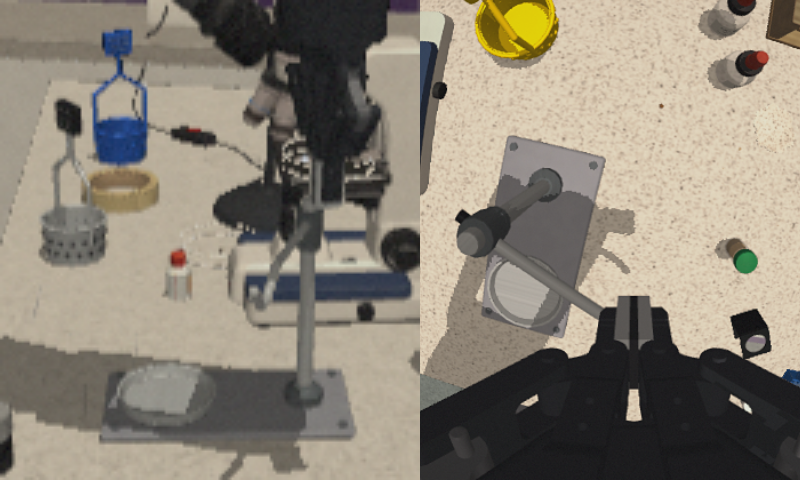

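The wrist view shows the hub top at raw pixel (149,206) and the rod running from there to (254,276), where the fingers hide it. The side view shows the fingers behind the post line, clear of everything.

```bash
python3 - <<'E'
from h import *
k=optics.camera_model('wrist')
f=lambda x,y,z:onz(k,(x-310)*.875,y*.875,z,True).round(4)
print('hubtop',f(480,235,.2),f(480,235,.19),'rod',f(560,288,.179),f(600,314,.179),'pan',f(527,292,.02),'foot',f(547,184,.012))
print('corners',[f(*p,.008) for p in [(512,137),(605,158),(566,336)]],'yellow',f(520,20,.047))
E
```

```text
hubtop [ 0.6575 -0.0644  0.2   ] [ 0.6535 -0.0607  0.19  ] rod [ 0.6279 -0.1089  0.179 ] [ 0.6166 -0.1352  0.179 ] pan [ 0.5326 -0.0569  0.02  ] foot [ 0.6517 -0.059   0.012 ]
corners [array([ 0.691, -0.013,  0.008]), array([ 0.6888, -0.1103,  0.008 ]), array([ 0.48  , -0.1069,  0.008 ])] yellow [ 0.8022 -0.0088  0.047 ]
```

carry_out:
  commands:
    - {"travel": [0, 0, -1.2], "yaw": 0, "gripper": -1}
    - {"travel": [0, 0, -2.4], "yaw": 0, "gripper": -1}
    - {"travel": [0, 0, -2.4], "yaw": 0, "gripper": -1}
    - {"travel": [-0.4, 0.2, -2.4], "yaw": 0, "gripper": -1}
    - {"travel": [-0.75, 0.36, -2.4], "yaw": 0, "gripper": -1}
    - {"travel": [-1.1, 0.5, -2.4], "yaw": 0, "gripper": -1}
    - {"travel": [-1.4, 0.66, -2.4], "yaw": 0, "gripper": -1}
    - {"travel": [-1.7, 0.87, -2.4], "yaw": 0, "gripper": -1}
    - {"travel": [-1.94, 1.11, -2.4], "yaw": 0, "gripper": -1}
    - {"travel": [-1.94, 1.11, -2.4], "yaw": 0, "gripper": -1}

```text
time_s: 2.62
eef_pos: [0.5913, -0.1126, 0.16]
tcp_rot: [[0.973, 0.229, -0.001], [0.229, -0.973, 0.0], [-0.001, -0.0, -1.0]]
contact_force: [-0.7, 0.7, -0.5]
gripper_width: -0.0001
grasp_force: 0.1
```

carry_out:
  commands:
    - {"travel": [-0.2, 0.3, 0], "yaw": 0, "gripper": -1}
    - {"travel": [-0.41, 0.59, 0], "yaw": 0, "gripper": -1}
    - {"travel": [-0.5, 0.8, 0], "yaw": 0, "gripper": -1}
    - {"travel": [-0.6, 1.03, 0], "yaw": 0, "gripper": -1}
    - {"travel": [-0.65, 1.15, 0], "yaw": 0, "gripper": -1}
    - {"travel": [-0.67, 1.2, 0], "yaw": 0, "gripper": -1}
    - {"travel": [-0.67, 1.2, 0], "yaw": 0, "gripper": -1}

```text
time_s: 3.2
eef_pos: [0.5724, -0.0768, 0.1591]
tcp_rot: [[0.973, 0.229, -0.001], [0.229, -0.973, 0.0], [-0.001, -0.001, -1.0]]
contact_force: [-0.2, -1.0, 0.6]
gripper_width: -0.0001
grasp_force: 0.0
```

```bash
python3 - <<'E'
from h import *
a,m=snap('scene','e0.png'); w,k=snap('wrist','w1.png')
B=cv2.resize(a[140:260,240:370],None,fx=3,fy=4)[:,:,::-1]
W=cv2.resize(w[:,:,::-1],(640,480))[:, 110:490]
cv2.imwrite('pics/e.png',np.hstack([B,W]))
s=readout.get_state();print(s['eef_pos'],s['contact_force'])
E
```

```text
[ 0.5723811  -0.07723452  0.15908037] [ 0.14048335  0.42776301 -0.05748949]
```

View pics/e.png

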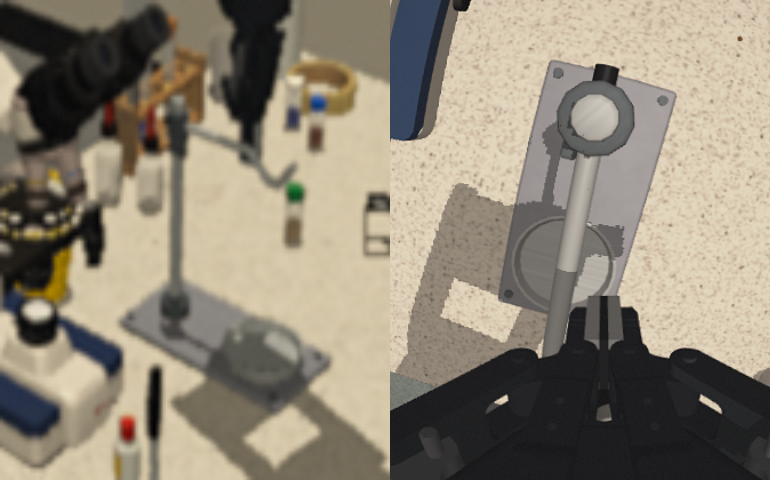

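The wrist view shows the rod from (590,160) to (560,330), with the fingers beside it. The scene view shows the hook swung towards the pan. I'll measure the angle.

```bash
python3 - <<'E'
from h import *
k=optics.camera_model('wrist')
f=lambda x,y,z:onz(k,(x-280)*.875,y*.875,z,True).round(4)
a,b=f(588,160,.179),f(560,330,.179); print(a,b,np.degrees(np.arctan2(-(b-a)[0],-(b-a)[1])))
print(f(597,118,.2), 'pan',f(563,264,.02))
P=[f(*p,.008) for p in [(551,61),(676,94),(499,300),(619,301)]];print(P)
for i,j in((0,2),): d=P[i]-P[j];print(np.degrees(np.arctan2(d[1],d[0])))
d=P[0]-P[1];print(np.degrees(np.arctan2(-d[0],d[1])))
E
```

```text
[ 0.637  -0.0573  0.179 ] [ 0.5717 -0.0606  0.179 ] 87.1069623429421
[ 0.651  -0.0575  0.2   ] pan [ 0.5338 -0.0529  0.02  ]
[array([ 0.6906, -0.0083,  0.008 ]), array([ 0.6876, -0.1091,  0.008 ]), array([ 0.4802, -0.0019,  0.008 ]), array([ 0.5056, -0.1078,  0.008 ])]
-1.7423001661426174
-1.7047283190072693
```

carry_out:
  commands:
    - {"travel": [-0.02, 0.1, 0], "yaw": 0, "gripper": -1}
    - {"travel": [-0.02, 0.18, 0], "yaw": 0, "gripper": -1}
    - {"travel": [-0.02, 0.22, 0], "yaw": 0, "gripper": -1}
    - {"travel": [-0.02, 0.22, 0], "yaw": 0, "gripper": -1}

```text
time_s: 3.63
eef_pos: [0.5721, -0.0716, 0.1592]
tcp_rot: [[0.973, 0.229, -0.0], [0.229, -0.973, -0.002], [-0.0, 0.001, -1.0]]
contact_force: [0.8, -5.7, -1.5]
gripper_width: 0.0
grasp_force: 2.9
```

carry_out:
  commands:
    - {"travel": [0, 0.05, 0], "yaw": 0, "gripper": -1}
    - {"travel": [0, 0.05, 0], "yaw": 0, "gripper": -1}
    - {"travel": [0, 0.05, 0], "yaw": 0, "gripper": -1}

```text
time_s: 3.88
eef_pos: [0.5722, -0.0713, 0.1592]
tcp_rot: [[0.973, 0.229, -0.0], [0.229, -0.973, -0.003], [-0.001, 0.003, -1.0]]
contact_force: [0.3, -10.9, -1.3]
gripper_width: 0.0
grasp_force: 5.5
```

carry_out:
  commands:
    - {"travel": [0, 0.05, 0], "yaw": 0, "gripper": -1}
    - {"travel": [0, 0.05, 0], "yaw": 0, "gripper": -1}
    - {"travel": [0, 0.05, 0], "yaw": 0, "gripper": -1}

```text
time_s: 4.13
eef_pos: [0.5722, -0.0709, 0.1592]
tcp_rot: [[0.973, 0.229, 0.0], [0.229, -0.973, -0.005], [-0.001, 0.005, -1.0]]
contact_force: [-0.1, -17.4, -2.4]
gripper_width: 0.0002
grasp_force: 8.5
```

The arm is at its stop: force rises to 17 N with no further travel. Now I'll retreat and go to the basket by the free side.

carry_out:
  commands:
    - {"travel": [0, -1.3, 0], "yaw": 0, "gripper": -1}
    - {"travel": [0, -1.3, 0], "yaw": 0, "gripper": -1}
    - {"travel": [0, -1.3, 1.4], "yaw": 0, "gripper": -1}
    - {"travel": [0, -1.3, 2.8], "yaw": 0, "gripper": -1}
    - {"travel": [-1, -1.3, 4], "yaw": 1.4, "gripper": -1}
    - {"travel": [-2, -1.3, 5], "yaw": 2.8, "gripper": -1}
    - {"travel": [-3, -1, 5], "yaw": 4.2, "gripper": -1}
    - {"travel": [-4, -0.5, 5], "yaw": 5.6, "gripper": 0}
    - {"travel": [-5, 0.2, 5], "yaw": 7, "gripper": 0}
    - {"travel": [-5.7, 1.2, 5], "yaw": 8.4, "gripper": 1}

```text
time_s: 4.97
eef_pos: [0.3985, -0.0318, 0.3093]
tcp_rot: [[0.568, 0.823, -0.001], [0.823, -0.568, 0.0], [-0.0, -0.001, -1.0]]
contact_force: [0.8, 0.0, -1.3]
gripper_width: 0.0358
grasp_force: 0.0
```

carry_out:
  commands:
    - {"travel": [0, 1.3, 0], "yaw": 1.4, "gripper": 1}
    - {"travel": [0, 2.6, 0], "yaw": 2.8, "gripper": 1}
    - {"travel": [0, 3.9, 0], "yaw": 4.2, "gripper": 1}
    - {"travel": [0, 5.2, 0], "yaw": 5.6, "gripper": 1}
    - {"travel": [0, 6.5, 0], "yaw": 7, "gripper": 1}
    - {"travel": [0, 7.8, 0], "yaw": 8.4, "gripper": 1}
    - {"travel": [0, 9, 0], "yaw": 9.8, "gripper": 1}
    - {"travel": [0, 9, 0], "yaw": 11.2, "gripper": 1}
    - {"travel": [0, 9, 0], "yaw": 12.6, "gripper": 1}
    - {"travel": [0, 9, 0], "yaw": 14, "gripper": 1}

```text
time_s: 5.8
eef_pos: [0.4004, 0.2392, 0.309]
tcp_rot: [[-0.583, 0.812, -0.001], [0.812, 0.583, -0.0], [0.001, -0.001, -1.0]]
contact_force: [1.4, -0.1, -0.1]
gripper_width: 0.0853
grasp_force: 0.0
```

```bash
python3 - <<'E'
from h import *
s=readout.get_state();print(s['time_s'],s['eef_pos'],np.round(s['tcp_rot'],3))
w,k=snap('wrist','w2.png')
E
```

```text
5.8 [0.4004063  0.23915235 0.30900978] [[-0.583  0.812 -0.001]
 [ 0.812  0.583 -0.   ]
 [ 0.001 -0.001 -1.   ]]
```

View pics/w2.png

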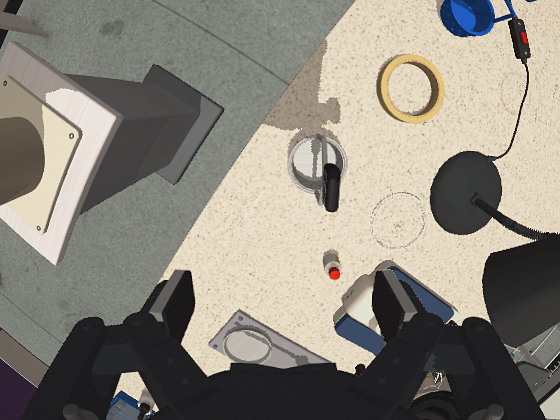

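Wrist view: bowl centre is at about (316,164), the bail runs across it near-vertically from (319,137) to (324,205), and the black grip spans (331,168) to (333,208).

```bash
python3 - <<'E'
from h import *
k=optics.camera_model('wrist'); w=cv2.imread('pics/w2.png').astype(int)
f=lambda x,y,z:onz(k,x,y,z,True).round(4)
print('bowl',f(316,164,.047))
g=w[150:225,315:350].max(2)<45
ys,xs=np.nonzero(g);c=cv2.minAreaRect(np.c_[xs+315,ys+150].astype(np.float32));print(c)
for p in cv2.boxPoints(c): print(p,f(*p,.181),f(*p,.164))
a,b=f(319,137,.05),f(324,205,.05);print(np.degrees(np.arctan2(*(b-a)[1::-1])))
E
```

```text
bowl [0.4279 0.2712 0.047 ]
((331.21697998046875, 187.50942993164062), (16.28896141052246, 47.12938690185547), 2.4895527362823486)
[322.0566 210.6981] [0.433  0.2518 0.181 ] [0.438  0.2487 0.164 ]
[324.1038 163.6132] [0.4087 0.286  0.181 ] [0.4121 0.2849 0.164 ]
[340.37735 164.32076] [0.4202 0.2939 0.181 ] [0.4244 0.2934 0.164 ]
[338.33017 211.40565] [0.4452 0.2599 0.181 ] [0.4509 0.2572 0.164 ]
-48.21034175957151
```

carry_out:
  commands:
    - {"travel": [0.95, 1.1, 0], "yaw": 0, "gripper": 1}
    - {"travel": [0.95, 1.1, 0], "yaw": 0, "gripper": 1}
    - {"travel": [0.95, 1.1, -1.3], "yaw": 0, "gripper": 1}
    - {"travel": [0.95, 1.1, -2.6], "yaw": 0, "gripper": 1}
    - {"travel": [0.95, 1.1, -3.9], "yaw": 0, "gripper": 1}
    - {"travel": [0.95, 1.1, -4.8], "yaw": 0, "gripper": 1}
    - {"travel": [0.95, 1.1, -5.35], "yaw": 0, "gripper": 1}
    - {"travel": [0.95, 1.1, -5.35], "yaw": 0, "gripper": 1}
    - {"travel": [0.95, 1.1, -5.35], "yaw": 0, "gripper": 1}

```text
time_s: 6.6
eef_pos: [0.4293, 0.271, 0.1484]
tcp_rot: [[-0.575, 0.818, -0.002], [0.818, 0.575, -0.001], [0.0, -0.002, -1.0]]
contact_force: [-0.8, 0.3, 1.0]
gripper_width: 0.0854
grasp_force: 0.0
```

carry_out:
  commands:
    - {"travel": [0, 0, 0], "yaw": 0, "gripper": 0}
    - {"travel": [0, 0, 0], "yaw": 0, "gripper": -0.2}
    - {"travel": [0, 0, 0], "yaw": 0, "gripper": -0.4}
    - {"travel": [0, 0, 0], "yaw": 0, "gripper": -0.6}
    - {"travel": [0, 0, 0], "yaw": 0, "gripper": -0.8}
    - {"travel": [0, 0, 0], "yaw": 0, "gripper": -1}
    - {"travel": [0, 0, 0], "yaw": 0, "gripper": -1}
    - {"travel": [0, 0, 0], "yaw": 0, "gripper": -1}
    - {"travel": [0, 0, 0], "yaw": 0, "gripper": -1}

```text
time_s: 7.35
eef_pos: [0.4303, 0.2714, 0.1494]
tcp_rot: [[-0.577, 0.817, 0.001], [0.817, 0.577, 0.001], [-0.0, 0.001, -1.0]]
contact_force: [1.4, -0.2, 5.7]
gripper_width: 0.0108
grasp_force: 59.4
```

Basket gripped (10.8 mm, 59 N). I'll lift it.

carry_out:
  commands:
    - {"travel": [0, 0, 0.2], "yaw": 0, "gripper": -1}
    - {"travel": [0, 0, 0.6], "yaw": 0, "gripper": -1}
    - {"travel": [0, 0, 1.2], "yaw": 0, "gripper": -1}
    - {"travel": [0, 0, 1.8], "yaw": 0, "gripper": -1}
    - {"travel": [0, 0, 2.4], "yaw": 0, "gripper": -1}
    - {"travel": [0, 0, 3.0], "yaw": 0, "gripper": -1}
    - {"travel": [0, 0, 3.4], "yaw": 0, "gripper": -1}
    - {"travel": [0, -0.3, 3.4], "yaw": -0.4, "gripper": -1}
    - {"travel": [0, -0.9, 3.4], "yaw": -1, "gripper": -1}
    - {"travel": [0, -1.7, 3.4], "yaw": -1.8, "gripper": -1}

```text
time_s: 8.18
eef_pos: [0.4289, 0.2196, 0.25]
tcp_rot: [[-0.44, 0.898, -0.001], [0.898, 0.44, -0.0], [0.0, -0.001, -1.0]]
contact_force: [0.2, 0.5, -1.9]
gripper_width: 0.0112
grasp_force: 58.5
```

carry_out:
  commands:
    - {"travel": [0, -0.9, 0], "yaw": -0.7, "gripper": -1}
    - {"travel": [0, -1.8, 0], "yaw": -1.4, "gripper": -1}
    - {"travel": [0, -2.7, 0], "yaw": -2.1, "gripper": -1}
    - {"travel": [0, -3.6, 0], "yaw": -2.8, "gripper": -1}
    - {"travel": [0, -4.5, 0], "yaw": -3.5, "gripper": -1}
    - {"travel": [0, -5.4, 0], "yaw": -4.2, "gripper": -1}
    - {"travel": [0, -6.3, 0], "yaw": -4.9, "gripper": -1}
    - {"travel": [0, -7.1, 0], "yaw": -5.58, "gripper": -1}
    - {"travel": [0, -7.7, 0], "yaw": -5.58, "gripper": -1}
    - {"travel": [0, -8, 0], "yaw": -5.58, "gripper": -1}

```text
time_s: 9.02
eef_pos: [0.4282, -0.022, 0.2498]
tcp_rot: [[0.033, 0.999, -0.002], [0.999, -0.033, -0.0], [-0.0, -0.002, -1.0]]
contact_force: [0.1, -0.6, -2.8]
gripper_width: 0.0117
grasp_force: 58.5
```

carry_out:
  commands:
    - {"travel": [0, -0.5, 0], "yaw": 0, "gripper": -1}
    - {"travel": [0.3, -0.9, 0], "yaw": 0, "gripper": -1}
    - {"travel": [0.7, -1.05, 0], "yaw": 0, "gripper": -1}
    - {"travel": [1, -1.08, 0], "yaw": 0, "gripper": -1}
    - {"travel": [1, -1.08, 0], "yaw": 0, "gripper": -1}
    - {"travel": [1, -1.08, 0], "yaw": 0, "gripper": -1}

```text
time_s: 9.52
eef_pos: [0.4603, -0.0517, 0.2505]
tcp_rot: [[0.029, 1.0, -0.001], [1.0, -0.029, 0.0], [0.0, -0.001, -1.0]]
contact_force: [0.5, 0.5, -2.1]
gripper_width: 0.0111
grasp_force: 58.6
```

```bash
python3 - <<'E'
from h import *
a,m=snap('scene','f0.png'); b,n=snap('side','f1.png')
A=cv2.resize(a[130:270,270:370],None,fx=4,fy=4)[:,:,::-1]
B=cv2.resize(b[160:300,220:320],None,fx=4,fy=4)[:,:,::-1]
cv2.imwrite('pics/f.png',np.hstack([A,B]))
s=readout.get_state();print(s['eef_pos'],s['contact_force'],s['time_s'])
E
```

```text
[ 0.45933544 -0.05156235  0.25041911] [ 0.85793722 -0.24592254 -1.75745918] 9.6167
```

View pics/f.png

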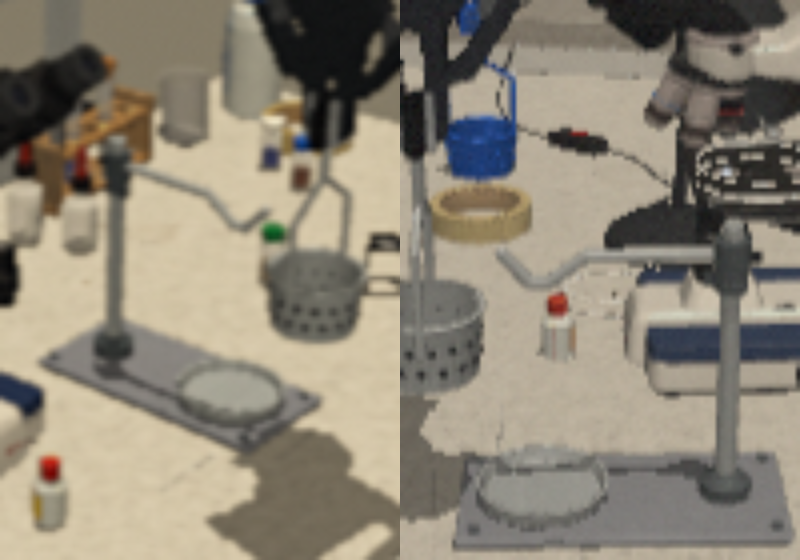

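The crops show the hook over the pan: tip at scene (265,212) and side crop (503,254), throat at (243,227) and (535,280). The basket hangs upright outside the tip, with the bail peak at scene crop (327,181).

```bash
python3 - <<'E'
from h import *
m=optics.camera_model('scene');n=optics.camera_model('side')
S=lambda x,y:ray(m,270+x/4,130+y/4)
D=lambda x,y:ray(n,220+(x-400)/4,160+y/4)
for k,p,q in [('tip',(266,211),(501,253)),('seat',(241,226),(536,279)),('peak',(327,181),(418,176)),('posttop',(116,140),(735,225)),('neck',(331,145),(417,150)),('rim',(316,272),(421,303)),('rod80',(160,180),(640,254))]:
    X,e=tri(S(*p),D(*q)); print(k,X.round(4),np.round(e,4))
E
```

```text
tip [ 0.5066 -0.0517  0.1795] [0.0012 0.0012]
seat [ 0.5277 -0.051   0.1609] [0.0014 0.0014]
peak [ 0.4541 -0.0413  0.2253] [0.0048 0.0048]
posttop [ 0.6511 -0.0562  0.1968] [0.0012 0.0012]
neck [ 0.4573 -0.0528  0.2475] [0.0025 0.0025]
rim [ 0.4565 -0.0474  0.1452] [0.0004 0.0004]
rod80 [ 0.5967 -0.0465  0.1777] [0.0034 0.0034]
```

carry_out:
  commands:
    - {"travel": [0, -0.05, -0.2], "yaw": 0, "gripper": -1}
    - {"travel": [0.25, -0.05, -0.2], "yaw": 0, "gripper": -1}
    - {"travel": [0.6, -0.05, -0.2], "yaw": 0, "gripper": -1}
    - {"travel": [1, -0.05, -0.2], "yaw": 0, "gripper": -1}
    - {"travel": [1.4, -0.05, -0.2], "yaw": 0, "gripper": -1}
    - {"travel": [1.8, -0.05, -0.2], "yaw": 0, "gripper": -1}
    - {"travel": [2.1, -0.05, -0.2], "yaw": 0, "gripper": -1}
    - {"travel": [2.38, -0.05, -0.2], "yaw": 0, "gripper": -1}
    - {"travel": [2.38, -0.05, -0.2], "yaw": 0, "gripper": -1}
    - {"travel": [2.38, -0.05, -0.2], "yaw": 0, "gripper": -1}

```text
time_s: 10.45
eef_pos: [0.5312, -0.0538, 0.2445]
tcp_rot: [[0.029, 1.0, -0.001], [1.0, -0.029, 0.0], [0.0, -0.001, -1.0]]
contact_force: [-0.9, -0.2, -1.5]
gripper_width: 0.0113
grasp_force: 58.7
```

```bash
python3 - <<'E'
from h import *
a,m=snap('scene','g0.png'); b,n=snap('side','g1.png')
A=cv2.resize(a[130:270,270:370],None,fx=4,fy=4)[:,:,::-1]
B=cv2.resize(b[160:300,220:320],None,fx=4,fy=4)[:,:,::-1]
cv2.imwrite('pics/g.png',np.hstack([A,B]))
s=readout.get_state();print(s['eef_pos'],s['contact_force'],s['time_s'])
E
```

```text
[ 0.53045338 -0.05370707  0.24455599] [-0.25246629  0.8528721  -2.0860544 ] 10.55
```

View pics/g.png

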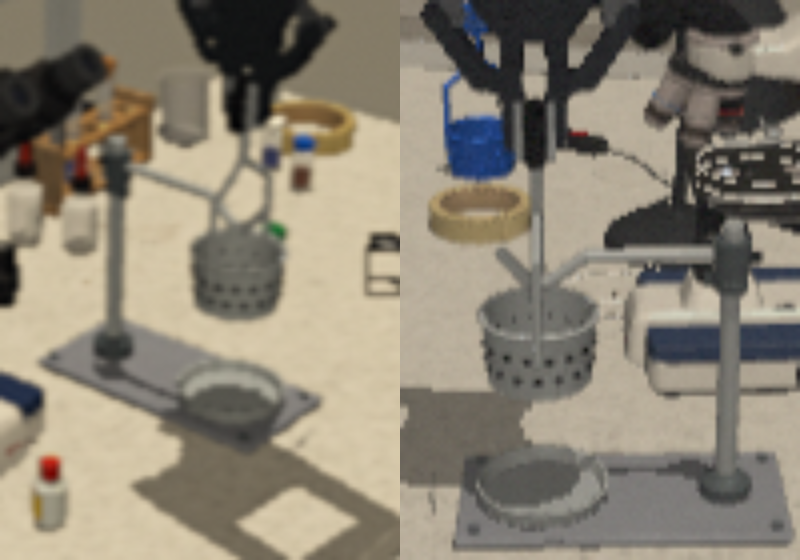

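The bail (side crop column 538) stands right over the throat (536), with the hook tip through it. Lowering gently.

carry_out:
  commands:
    - {"travel": [0, 0, -0.2], "yaw": 0, "gripper": -1}
    - {"travel": [0, 0, -0.45], "yaw": 0, "gripper": -1}
    - {"travel": [0, 0, -0.7], "yaw": 0, "gripper": -1}
    - {"travel": [0, 0, -0.9], "yaw": 0, "gripper": -1}
    - {"travel": [0, 0, -1.05], "yaw": 0, "gripper": -1}
    - {"travel": [0, 0, -1.15], "yaw": 0, "gripper": -1}
    - {"travel": [0, 0, -1.2], "yaw": 0, "gripper": -1}
    - {"travel": [0, 0, -1.25], "yaw": 0, "gripper": -1}
    - {"travel": [0, 0, -1.25], "yaw": 0, "gripper": -1}

```text
time_s: 11.3
eef_pos: [0.5311, -0.0538, 0.2072]
tcp_rot: [[0.029, 1.0, -0.0], [1.0, -0.029, 0.0], [0.0, -0.0, -1.0]]
contact_force: [0.5, -0.3, -2.0]
gripper_width: 0.0113
grasp_force: 58.6
```

carry_out:
  commands:
    - {"travel": [0, 0, -0.04], "yaw": 0, "gripper": -1}
    - {"travel": [0, 0, -0.08], "yaw": 0, "gripper": -1}
    - {"travel": [0, 0, -0.12], "yaw": 0, "gripper": -1}
    - {"travel": [0, 0, -0.12], "yaw": 0, "gripper": -1}

```text
time_s: 11.63
eef_pos: [0.531, -0.0538, 0.2036]
tcp_rot: [[0.029, 1.0, -0.0], [1.0, -0.029, 0.0], [-0.0, -0.0, -1.0]]
contact_force: [0.7, -0.4, -2.1]
gripper_width: 0.0109
grasp_force: 58.7
```

carry_out:
  commands:
    - {"travel": [0, 0, -0.03], "yaw": 0, "gripper": -1}
    - {"travel": [0, 0, -0.05], "yaw": 0, "gripper": -1}
    - {"travel": [0, 0, -0.05], "yaw": 0, "gripper": -1}
    - {"travel": [0, 0, -0.05], "yaw": 0, "gripper": -1}

```text
time_s: 11.97
eef_pos: [0.5311, -0.0538, 0.2022]
tcp_rot: [[0.029, 1.0, 0.0], [1.0, -0.029, 0.0], [0.0, 0.0, -1.0]]
contact_force: [0.2, 1.2, -1.6]
gripper_width: 0.0113
grasp_force: 58.7
```

carry_out:
  commands:
    - {"travel": [0, 0, -0.03], "yaw": 0, "gripper": -1}
    - {"travel": [0, 0, -0.05], "yaw": 0, "gripper": -1}
    - {"travel": [0, 0, -0.05], "yaw": 0, "gripper": -1}
    - {"travel": [0, 0, -0.05], "yaw": 0, "gripper": -1}

```text
time_s: 12.3
eef_pos: [0.531, -0.0538, 0.2007]
tcp_rot: [[0.029, 1.0, -0.0], [1.0, -0.029, 0.0], [0.0, -0.0, -1.0]]
contact_force: [-0.4, 0.0, -3.0]
gripper_width: 0.0115
grasp_force: 58.7
```

carry_out:
  commands:
    - {"travel": [0, 0, -0.03], "yaw": 0, "gripper": -1}
    - {"travel": [0, 0, -0.03], "yaw": 0, "gripper": -1}
    - {"travel": [0, 0, -0.03], "yaw": 0, "gripper": -1}

```text
time_s: 12.55
eef_pos: [0.531, -0.0538, 0.1998]
tcp_rot: [[0.029, 1.0, -0.0], [1.0, -0.029, -0.0], [-0.0, -0.0, -1.0]]
contact_force: [-0.2, -0.4, -1.3]
gripper_width: 0.0107
grasp_force: 58.7
```

carry_out:
  commands:
    - {"travel": [0, 0, -0.03], "yaw": 0, "gripper": -1}
    - {"travel": [0, 0, -0.03], "yaw": 0, "gripper": -1}
    - {"travel": [0, 0, -0.03], "yaw": 0, "gripper": -1}

```text
time_s: 12.8
eef_pos: [0.531, -0.0538, 0.1989]
tcp_rot: [[0.029, 1.0, -0.0], [1.0, -0.029, 0.0], [0.0, -0.0, -1.0]]
contact_force: [-0.7, -0.1, -1.9]
gripper_width: 0.0114
grasp_force: 58.7
```

carry_out:
  commands:
    - {"travel": [0, 0, -0.03], "yaw": 0, "gripper": -1}
    - {"travel": [0, 0, -0.03], "yaw": 0, "gripper": -1}
    - {"travel": [0, 0, -0.03], "yaw": 0, "gripper": -1}

```text
time_s: 13.05
eef_pos: [0.531, -0.0538, 0.198]
tcp_rot: [[0.029, 1.0, -0.0], [1.0, -0.029, 0.0], [0.0, -0.0, -1.0]]
contact_force: [0.1, 0.1, -1.8]
gripper_width: 0.011
grasp_force: 58.7
```

carry_out:
  commands:
    - {"travel": [0, 0, -0.03], "yaw": 0, "gripper": -1}
    - {"travel": [0, 0, -0.03], "yaw": 0, "gripper": -1}
    - {"travel": [0, 0, -0.03], "yaw": 0, "gripper": -1}

```text
time_s: 13.3
eef_pos: [0.5312, -0.0537, 0.1972]
tcp_rot: [[0.029, 1.0, 0.0], [1.0, -0.029, 0.0], [0.0, 0.0, -1.0]]
contact_force: [-0.4, -0.0, -2.1]
gripper_width: 0.0112
grasp_force: 58.7
```

carry_out:
  commands:
    - {"travel": [0, 0, -0.03], "yaw": 0, "gripper": -1}
    - {"travel": [0, 0, -0.03], "yaw": 0, "gripper": -1}
    - {"travel": [0, 0, -0.03], "yaw": 0, "gripper": -1}

```text
time_s: 13.55
eef_pos: [0.5313, -0.0537, 0.1966]
tcp_rot: [[0.029, 1.0, 0.001], [1.0, -0.029, 0.0], [0.0, 0.001, -1.0]]
contact_force: [-0.8, 0.1, 3.5]
gripper_width: 0.0113
grasp_force: 59.5
```

```bash
python3 - <<'E'
from h import *
a,m=snap('scene','i0.png'); b,n=snap('side','i1.png')
A=cv2.resize(a[150:220,300:350],None,fx=8,fy=8)[:,:,::-1]
B=cv2.resize(b[180:250,230:280],None,fx=8,fy=8)[:,:,::-1]
cv2.imwrite('pics/i.png',np.hstack([A,B]))
s=readout.get_state();print(s['eef_pos'],s['contact_force'],s['time_s'])
E
```

```text
[ 0.53129894 -0.05371545  0.19659141] [-0.68242256  0.97013956  3.27070525] 13.65
```

View pics/i.png

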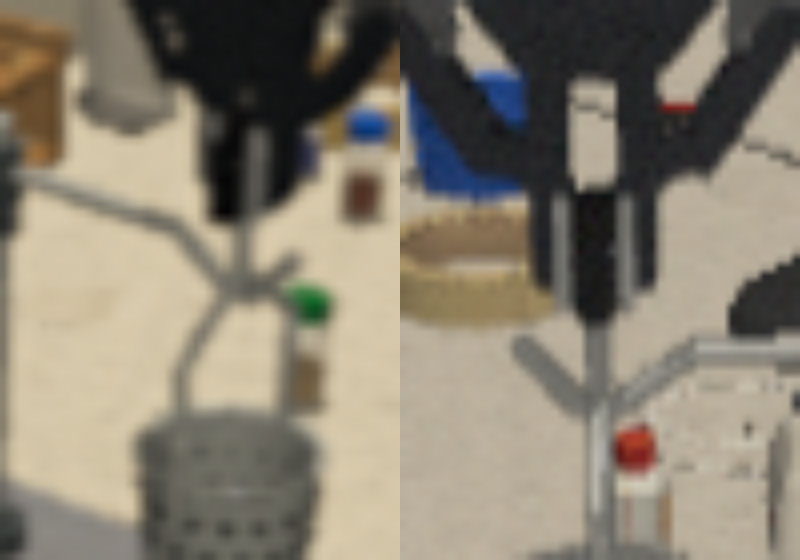

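The bail sits in the throat at about column 597 of the side crop, bearing about 5 N. Now I'll release and wait.

carry_out:
  commands:
    - {"travel": [0, 0, 0], "yaw": 0, "gripper": -0.6}
    - {"travel": [0, 0, 0], "yaw": 0, "gripper": -0.5}
    - {"travel": [0, 0, 0], "yaw": 0, "gripper": -0.4}
    - {"travel": [0, 0, 0], "yaw": 0, "gripper": -0.2}
    - {"travel": [0, 0, 0], "yaw": 0, "gripper": 0}
    - {"travel": [0, 0, 0], "yaw": 0, "gripper": 0.2}
    - {"travel": [0, 0, 0], "yaw": 0, "gripper": 0.2}
    - {"travel": [0, 0, 0], "yaw": 0, "gripper": 0.2}

```text
time_s: 14.32
eef_pos: [0.5311, -0.0538, 0.1962]
tcp_rot: [[0.029, 1.0, -0.0], [1.0, -0.029, -0.0], [-0.0, -0.0, -1.0]]
contact_force: [0.3, -0.9, -0.1]
gripper_width: 0.0512
grasp_force: 0.0
```

carry_out:
  commands:
    - {"travel": [0, 0, 0.3], "yaw": 0, "gripper": 0.2}
    - {"travel": [0, 0, 0.8], "yaw": 0, "gripper": 0.2}
    - {"travel": [0, 0, 1.6], "yaw": 0, "gripper": 0.2}
    - {"travel": [0, 0, 2.5], "yaw": 0, "gripper": 0.2}
    - {"travel": [0, 0, 3.4], "yaw": 0, "gripper": 0.2}
    - {"travel": [-1, 0, 3.6], "yaw": 0, "gripper": 0.2}
    - {"travel": [-2, 0, 3.6], "yaw": 0, "gripper": 0.2}
    - {"travel": [-3, 0, 3.6], "yaw": 0, "gripper": 0.2}
    - {"travel": [-3.5, 0, 3.6], "yaw": 0, "gripper": 0.2}
    - {"travel": [-3.5, 0, 3.6], "yaw": 0, "gripper": 0.2}

```text
time_s: 15.15
eef_pos: [0.4231, -0.0536, 0.3048]
tcp_rot: [[0.03, 1.0, -0.001], [1.0, -0.03, -0.0], [-0.0, -0.001, -1.0]]
contact_force: [-0.5, -0.6, 0.1]
gripper_width: 0.0513
grasp_force: 0.0
```

carry_out:
  commands:
    - {"travel": [0, 0, 0], "yaw": 0, "gripper": 0.2}
    - {"travel": [0, 0, 0], "yaw": 0, "gripper": 0.2}
    - {"travel": [0, 0, 0], "yaw": 0, "gripper": 0.2}
    - {"travel": [0, 0, 0], "yaw": 0, "gripper": 0.2}
    - {"travel": [0, 0, 0], "yaw": 0, "gripper": 0.2}
    - {"travel": [0, 0, 0], "yaw": 0, "gripper": 0.2}
    - {"travel": [0, 0, 0], "yaw": 0, "gripper": 0.2}
    - {"travel": [0, 0, 0], "yaw": 0, "gripper": 0.2}
    - {"travel": [0, 0, 0], "yaw": 0, "gripper": 0.2}
    - {"travel": [0, 0, 0], "yaw": 0, "gripper": 0.2}

```text
time_s: 15.98
eef_pos: [0.4261, -0.0538, 0.3042]
tcp_rot: [[0.029, 1.0, -0.0], [1.0, -0.029, -0.0], [-0.0, -0.0, -1.0]]
contact_force: [-0.0, -0.3, 0.1]
gripper_width: 0.0513
grasp_force: 0.0
```

```bash
python3 - <<'E'
from h import *
b,n=snap('side','j1.png'); I=[]
for i in range(12): c=optics.camera('side'); I.append(np.abs(c[170:270,225:285].astype(int)-b[170:270,225:285]).mean())
print(np.round(I,2))
a,m=snap('scene','j0.png')
A=cv2.resize(a[130:270,270:370],None,fx=4,fy=4)[:,:,::-1]
B=cv2.resize(b[160:300,220:320],None,fx=4,fy=4)[:,:,::-1]
cv2.imwrite('pics/j.png',np.hstack([A,B]))
s=readout.get_state();print(s['eef_pos'],s['contact_force'],s['time_s'])
E
```

```text
[1.75 1.75 1.75 1.76 1.75 1.74 1.73 1.74 1.71 1.74 1.75 1.73]
[ 0.42608977 -0.05378097  0.30421864] [ 0.21258512  0.338874   -0.61518447] 16.6833
```

View pics/j.png

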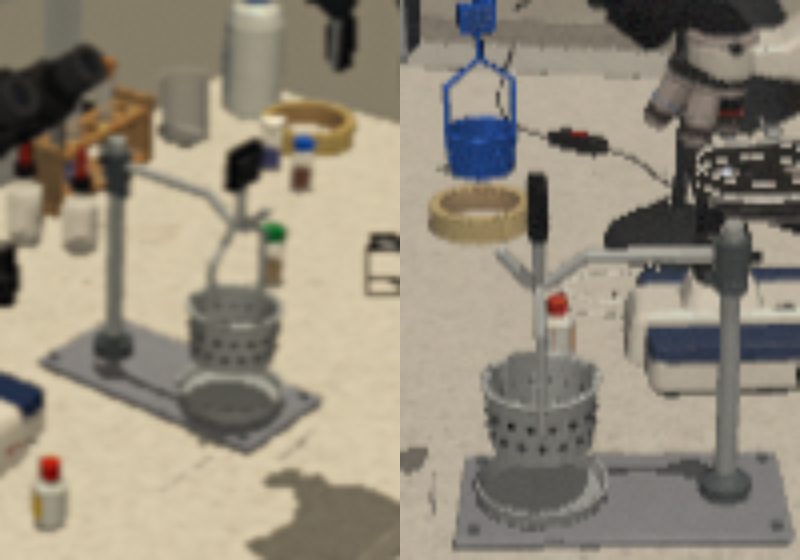

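The basket hangs in the throat, upright, and the frame differences stay at a flat noise level, so it is still. The gripper is clear.

```bash
python3 -c "
from h import *
print(r.close_job())"
```

```text
the job is handed in; nothing more can be done
None
```

I swung the hook arm to its stop and hung the basket in the hook's throat. It was upright and still with the gripper clear when I handed the job in at about 17 s; no verdict came back.

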